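# Ease the sharps bin's sprung flap shut

## Robot

A 6-joint arm with a two-finger parallel gripper is mounted at the origin on a cart in front of the work surface, level with it; the furniture and walls round the work are solid. World frame = base frame: x ahead of the robot, y to its left, z up, the work surface at z = 0. Lengths are in m, angles in rad, forces in N, time in s.
With the tool pointing down it reaches from about 0.225 to 0.875 m from the base axis. Payload 3.4 kg.
Tool frame: the origin (TCP) lies midway between the tips of the shut fingers; the grasp point (between the pads) lies 19 mm behind it (manip.pinch_z is the distance from the TCP to the grasp point, in m); z points along the fingers, y is the line along which they close (so a half turn about z gives the same grasp; the last joint's range is limited). The gripper opens to 85 mm and grips with 20 to 120 N. Pads are 22 mm wide; open, the fingers measure 114 mm over their backs; the gripper's body (76 mm by 85 mm) begins 54 mm behind the grasp point. The pads swing forward as they close: fully open they stand 13 mm farther back than shut.
Start: joints at [1.195, 0.276, 1.505, -0, 1.361, -0.121], TCP at [0.145, 0.556, 0.231] pointing down, gripper open.
Joint ranges: [-2.89, 2.89], [-0.75, 2.08], [0.22, 2.7], [-1.18, 4.32], [0.11, 2.71], [-2.7, 2.7]. Speed limits (rad/s): [2.57, 2.57, 3.14, 3.14, 3.14, 3.14].

## Interface

Orientations are given as a unit quaternion [w, x, y, z].
In Python, from rig import manip gives the robot as it stands.
- The arm moves only by the tool carry_out, never from a script. Its arguments are lists of equal length, an entry for each row: "delta_pos": the shift along the tool's x, y, z scaled (see below), a list of three; "turn": the turn, a rotation vector about the tool's x, y, z scaled (see below), a list of three; "claw": the closure, from -1 (fully open) to 1 (shut). A call has 1 to 12 rows; each row is the pose to reach, as a shift and turn from the pose commanded when the call began, along the tool's axes at that moment; what a row does not reach only later rows make up. The controller multiplies each number of a shift by 400 mm and each number of a turn by 30 degrees. A row lasts 1/10 s, in which the tool goes at most 50 mm and 8.59 degrees, less where a joint would pass 70% of its speed; a pose out of reach is approached as far as the arm can. A call with a number of a shift or a turn outside -1 to 1 is refused whole. A call with a gripper value outside its range is refused whole. The fingers move at their own pace and stop on an object; "force" is the grip in N (left out, the last holds). Time passes only in rows, so rows that repeat a pose let the fingers close. It gives the time, the measured TCP pose, the force, the opening and the grip force at its end, in the units of the state.
- manip.get_state(): the state, without advancing time (a new reading comes with each control period).
- manip.get_image(name): name is "scene" or "top" or "wrist"; returns a dict with "image" (400x640x3 uint8, red, green, blue), "z_map" (400x640 float32, m along the optical axis (not along the pixel's ray), 0 where there is no reading), "fx", "fy", "cx", "cy" (pixels), "world_to_cam" (4x4, takes a point from world to camera coordinates). Camera axes: x right, y down, z forward; pixel columns grow to the right and rows downward; lengths in m; the calibration is good to about 2 mm. A picture is of the moment at which its call begins.
- manip.sign_off(): hands the job in; it is judged then, once.
Trained networks look in the newest picture that a camera, given by its name, has taken for a name from the list of things; names that differ only in an ending like _2 or _b are one class to them, and where a whole thing is asked for, a point or a joint stands for the part that bears it (a point fixed in the world has none). Each returns a list of dicts, best first, with "score" (0 to 1); they miss things now and then, are a little off and sometimes report something else, mostly with a low value. They report only what shows in the picture. A call takes as long as a camera call.
- manip.spot_in(camera, query): "point" ([x, y, z] in m, in world coordinates, good to about 4 mm: the middle of the surface that is visible of it).
- manip.place_of(camera, query): "point" ([x, y, z] in m, in world coordinates, good to about 4 mm: a listed point, or the origin of a listed thing).
The state is a dict: "clock": time; "qpos": joint angles; "qd": joint speeds; "effort": joint torques, N m; "position": TCP position; "ee_rot": TCP orientation; "contact_force": force on the tool from outside, world axes, zero at the start; "moment": the same for the moment, N m; "width": finger opening in m; "gripper_force": force on a finger pad.
Only numpy, scipy, OpenCV 4.12 (cv2) and the standard library are available. Lean on these libraries where they do the work, as an engineer would, in place of code of your own. Each camera call takes 0.05 s, during which the arm holds its last target. There are 200 camera calls.

## Task

Close the yellow sharps bin: take its open red flap by the grip and bring it down until it is fully shut, holding it back against its spring all the way so that it does not snap or slam, then let go. Leave the white waste bin's flap standing open.

Things in the scene. Friction and masses are not known exactly. Their poses are not given: they have to be found in the camera images.
- sharps_flap (a joint): Angle (rad) of the weighted red flap, 88 mm wide, 5 thick, of the yellow sharps bin (box fixed to the bench, red collar, 108 mm high), hinged on its far rim. 0 = flat, shut; 2.35 = as found, parked open, leaning far back on its stop. A spring pulls it shut: above about 2.0 its weight still holds it open, below that it swings shut by itself (0.2 N m, 2 N at the grip near shut) and slams unless held back.
- sharps_grip (a point): Centre of the red flap's yellow grip: a roller 16 mm thick, 26 mm long along the hinge (its own y axis), 118 mm from the hinge axis, on a 12 mm wide neck; the flap's edge is 83 mm from the axis. Up and behind the bin when open; in front of the bin at 112 mm height when shut. Pinched from above by its two end faces it turns between the fingers as the flap swings, so the hand can keep pointing down.
- sharps_hinge (a point): Middle of the sharps bin's hinge axis, 112 mm above the bench. Axes: y along the hinge, z up, x level from the bin's front to its back. With the flap at angle a the grip lies at x = -118 cos(a), y = 0, z = 118 sin(a) mm from here. The bin reaches from x = -91 to +11 mm and y = -66 to +66 mm.
- plastics_flap (a joint): Angle (rad) of the grey flap of the white waste bin, which has the same shape and size, a grey collar and a white grip, and stands to one side of the yellow one: 2.35 = open, as found and as it must stay.

How it is judged:
At the end, for the whole second after the job is handed in: The sharps bin's flap is shut (within 0.08 rad, 9 mm at the grip) and the waste bin's flap still stands open (above 2.1 rad) (value of joint sharps_flap below 0.08 rad and value of joint plastics_flap above 2.1 rad); the robot touches nothing.
It fails at once if the sharps bin's flap snaps down: it falls faster than 2.5 rad/s (0.3 m/s at the grip) anywhere above the last 0.15 rad (18 mm at the grip) (value of joint sharps_flap above 0.15 rad and velocity of joint sharps_flap below -2.5 rad/s).
It fails at once if the waste bin's flap is brought out of its open place (below 2.1 rad) (value of joint plastics_flap below 2.1 rad).
It also fails if it takes over 42 s, if anything falls off the work surface, if the arm or the gripper's body presses on something with over 40 N, if the wrist force passes 120 N, or if a joint passes its speed limit or range.

## Working session

There is one attempt and no reset: what is moved stays moved. The work goes in short steps, Python scripts to look and compute and a tool call to move; the robot and the scene stay as the last step left them, time stands still between calls to the robot, and variables do not carry over. Pictures are saved under pics/ and viewed, at most 10 in all, crops included, and the job is handed in when it is done.

Besides the shell and the picture viewer there is one more tool, called after ">>>" as a command line: name --argument value ..., lists and objects as JSON in quotes. carry_out: Moves the arm, as the interface text tells. Shifts and turns lie within -1 to 1; 1 stands for 400 mm of shift or 30 degrees of turn. Its arguments: {"type":"object","properties":{"delta_pos":{"type":"array","items":{"type":"array","items":{"type":"number","minimum":-1,"maximum":1}}},"turn":{"type":"array","items":{"type":"array","items":{"type":"number","minimum":-1,"maximum":1}}},"claw":{"type":"array","items":{"type":"number"}},"force":{"type":"number"}},"required":["delta_pos","turn","claw"]}

```bash
mkdir -p pics; ls; python3 - <<'E'
from rig import manip
import cv2
s=manip.get_state();print(s['clock'],s['position'],s['ee_rot'],s['width'],manip.pinch_z)
ims=[]
for c in("scene","top"):
    im=manip.get_image(c);ims.append(im['image'])
    for q in("sharps_grip","sharps_hinge","sharps_flap","plastics_flap"):
        for d in manip.place_of(c,q)[:2]:print(c,q,d)
    for d in manip.spot_in(c,"sharps_grip")[:2]:print(c,'spot',d)
import numpy as np
cv2.imwrite('pics/a.png',cv2.resize(np.vstack(ims)[:,:,::-1],(480,600)))
E
```

```text
pics
0.0 [0.14471017 0.55592987 0.23043188] [-2.48827952e-04  1.27049640e-01  9.91895923e-01 -8.96884912e-04] 0.08530414825649982 0.0187
scene sharps_grip {'point': [0.6669, 0.1304, 0.1922], 'score': 0.9}
scene sharps_hinge {'point': [0.5809, 0.1386, 0.114], 'score': 0.56}Traceback (most recent call last):
  File "<stdin>", line 8, in <module>
ValueError: it knows: sharps_grip, sharps_hinge
```

```bash
python3 - <<'E'
from rig import manip
import cv2, numpy as np
ims=[]
for c in("scene","top"):
    im=manip.get_image(c);ims.append(im['image'])
    for q in("sharps_grip","sharps_hinge"):
        for d in manip.place_of(c,q)[:3]:print(c,q,d)
    for q in("sharps_grip","sharps_flap","plastics_flap"):
        try:
            for d in manip.spot_in(c,q)[:2]:print(c,'spot',q,d)
        except Exception as e: print(e)
    print(c,np.linalg.inv(im['world_to_cam'])[:3,3])
cv2.imwrite('pics/a.png',cv2.resize(np.vstack(ims)[:,:,::-1],(480,600)))
E
```

```text
scene sharps_hinge {'point': [0.5818, 0.1389, 0.1112], 'score': 0.86}
scene spot sharps_grip {'point': [0.6107, 0.1418, 0.1396], 'score': 0.77}
scene spot sharps_grip {'point': [0.5733, -0.1308, 0.1423], 'score': 0.39}
scene spot sharps_flap {'point': [0.6073, 0.1357, 0.1384], 'score': 0.91}
scene spot plastics_flap {'point': [0.5705, -0.1333, 0.1457], 'score': 0.72}
scene [-0.111338    0.41704925  0.50974416]
top sharps_grip {'point': [0.6615, 0.1272, 0.1941], 'score': 0.58}
top sharps_hinge {'point': [0.5793, 0.1414, 0.1079], 'score': 0.8}
top spot sharps_grip {'point': [0.6124, 0.1298, 0.1433], 'score': 0.61}
top spot sharps_flap {'point': [0.6113, 0.1276, 0.148], 'score': 0.86}
top [ 0.38202669 -0.03107999  1.00626041]
```

View pics/a.png

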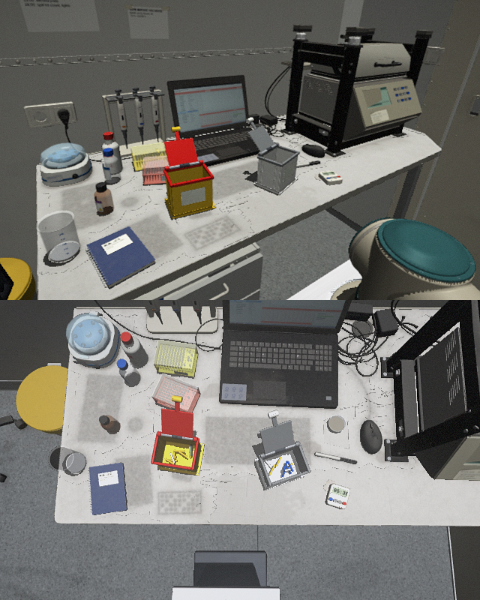

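The red flap stands up and back (scene px ≈ (180,150), top px ≈ (178,422)), with its yellow grip at top px (177,400). The white bin is to the right, with clear space around the sharps grip. Next I'll get the hinge yaw from the flap plane.

```bash
cat >h.py <<'E'
from rig import manip
import cv2, numpy as np
def cloud(c):
    im=manip.get_image(c);z=im['z_map'];v,u=np.mgrid[:400,:640]
    p=np.stack([(u-im['cx'])/im['fx']*z,(v-im['cy'])/im['fy']*z,z,np.ones_like(z)],-1)
    w=(p@np.linalg.inv(im['world_to_cam']).T)[...,:3]; w[z==0]=9
    hsv=cv2.cvtColor(im['image'],cv2.COLOR_RGB2HSV)
    return im,w,hsv
def segs(c):
    im,w,h=cloud(c)
    near=(np.abs(w[...,0]-.6)<.13)&(np.abs(w[...,1]-.135)<.1)
    H,S,V=h[...,0].astype(int),h[...,1],h[...,2]
    red=near&((H<8)|(H>172))&(S>130)&(w[...,2]>.085)
    yel=near&(H>15)&(H<35)&(S>130)&(w[...,2]>.15)
    return im,w[red],w[yel]
E
python3 - <<'E'
from h import *
for c in("scene","top"):
    im,r,y=segs(c)
    print(c,'yel',len(y),y.mean(0),y.min(0),y.max(0))
    f=r[r[:,2]>.122]; m=np.median(f,0); 
    for _ in range(3):
        n=np.linalg.svd(f-f.mean(0),full_matrices=False)[2][2]; f=f[np.abs((f-f.mean(0))@n)<.006]
    n*=np.sign(n[2]);print('flap',len(f),f.mean(0),n,'yaw',np.degrees(np.arctan2(-n[1],-n[0])),'alpha',np.arctan2(n[2],-np.hypot(*n[:2])))
    col=r[(r[:,2]<.115)&(r[:,2]>.1)]
    print('collar',len(col),cv2.minAreaRect((col[:,:2]*1000).astype(np.float32)))
s=manip.get_state();print(s['clock'])
E
```

```text
scene yel 63 [0.65900225 0.12928719 0.19944847] [0.65273697 0.11787915 0.19022678] [0.66720098 0.1422395  0.20476493]
flap 1205 [0.61443299 0.1364358  0.14851972] [-0.7040609   0.10336339  0.70257687] yaw -8.351947607573898 alpha 2.362580410081785
collar 538 ((539.0445556640625, 147.27993774414062), (123.55907440185547, 93.28173828125), 81.97745513916016)
top yel 93 [0.66185699 0.12555101 0.20208096] [0.65448484 0.11230765 0.19473374] [0.67013662 0.13862852 0.20656683]
flap 1321 [0.61557987 0.13217365 0.14997029] [-0.70146188  0.10601778  0.7047776 ] yaw -8.594541821525002 alpha 2.359483050876037
collar 427 ((540.77099609375, 143.77273559570312), (123.22075653076172, 91.16571807861328), 81.49201202392578)
0.85
```

>>> carry_out --delta_pos '[[0, 0, -0.18], [-1, -0.46, -0.18], [-1, -0.46, -0.18], [-1, -0.46, -0.18], [-1, -0.46, -0.18], [-1, -0.46, -0.18], [-1, -0.46, -0.18], [-1, -0.46, -0.18], [-1, -0.46, -0.18], [-1, -0.46, -0.18], [-1, -0.46, -0.18]]' --turn '[[0, 0, -0.21], [0, 0, -0.21], [0, 0, -0.21], [0, 0, -0.21], [0, 0, -0.21], [0, 0, -0.21], [0, 0, -0.21], [0, 0, -0.21], [0, 0, -0.21], [0, 0, -0.21], [0, 0, -0.21]]' --claw '[-1, -1, -1, -1, -1, -1, -1, -1, -1, -1, -1]'

```text
clock: 1.95
position: [0.4899, 0.2741, 0.303]
ee_rot: [0.001, 0.075, 0.997, -0.001]
contact_force: [0.4, 0.7, 0.2]
width: 0.0854
gripper_force: 0.0
```

```bash
cat >>h.py <<'E'
from scipy.spatial.transform import Rotation as R
def togo(t):
    s=manip.get_state();q=s['ee_rot'];r=R.from_quat([q[1],q[2],q[3],q[0]])
    ty=r.as_matrix()[:,1]
    print(s['clock'],s['position'],'tool y az',np.degrees(np.arctan2(ty[1],ty[0])),'z',r.as_matrix()[:,2],'units',r.inv().apply(np.array(t)-s['position'])/.4,'w',s['width'],s['contact_force'])
E
python3 -c "
from h import *
togo([.663,.128,.28])"
```

```text
1.95 [0.48990478 0.27407448 0.30303046] tool y az 81.35587131168296 z [ 0.00247859 -0.00187639 -0.99999517] units [-0.48254855 -0.29591319  0.0593337 ] w 0.08537200575647505 [0.4055067 0.6922903 0.24956  ]
```

>>> carry_out --delta_pos '[[-0.47, -0.29, 0.05], [-0.47, -0.29, 0.05], [-0.47, -0.29, 0.05], [-0.47, -0.29, 0.05], [-0.47, -0.29, 0.05], [-0.47, -0.29, 0.05], [-0.47, -0.29, 0.05]]' --turn '[[0, 0, 0], [0, 0, 0], [0, 0, 0], [0, 0, 0], [0, 0, 0], [0, 0, 0], [0, 0, 0]]' --claw '[-1, -1, -1, -1, -1, -1, -1]'

```text
clock: 2.65
position: [0.6541, 0.1366, 0.283]
ee_rot: [-0.001, 0.072, 0.997, 0.001]
contact_force: [-0.3, 0.8, 1.1]
width: 0.0852
gripper_force: 0.0
```

```bash
python3 - <<'E'
from h import *
im,r,y=segs("wrist")
print(len(y),y.mean(0) if len(y) else 0,y.min(0),y.max(0))
for d in manip.place_of("wrist","sharps_grip")[:2]:print(d)
for d in manip.place_of("wrist","sharps_hinge")[:2]:print(d)
cv2.imwrite('pics/w.png',im['image'][:,:,::-1])
togo([.663,.128,.173])
E
```

```text
599 [0.65993453 0.12624985 0.20140721] [0.65312285 0.113873   0.19579735] [0.66884551 0.13844211 0.20436431]
{'point': [0.661, 0.1267, 0.1985], 'score': 0.63}
{'point': [0.5824, 0.1389, 0.1129], 'score': 0.78}
2.8 [0.65368505 0.13738071 0.28410085] tool y az 81.8172814745206 z [ 2.61686600e-04  8.67593725e-04 -9.99999589e-01] units [-0.02635056 -0.02014738  0.27773776] w 0.08528501956206425 [-0.32894766  0.3459607  -0.10994119]
```

View pics/w.png

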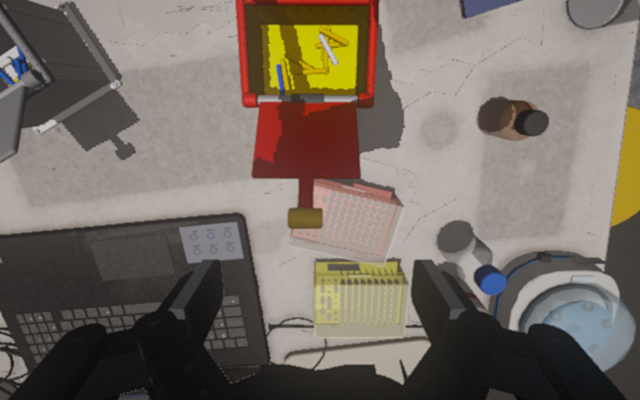

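The wrist view shows the roller at px (305,217) square to the fingers, with free space either side. The fit gives the grip at (0.661, 0.126, 0.196).

>>> carry_out --delta_pos '[[-0.022, -0.025, 0.05], [-0.022, -0.025, 0.15], [-0.022, -0.025, 0.22], [-0.022, -0.025, 0.275], [-0.022, -0.025, 0.275], [-0.022, -0.025, 0.275], [-0.022, -0.025, 0.275]]' --turn '[[0, 0, 0], [0, 0, 0], [0, 0, 0], [0, 0, 0], [0, 0, 0], [0, 0, 0], [0, 0, 0]]' --claw '[-1, -1, -1, -1, -1, -1, -1]'

```text
clock: 3.5
position: [0.6631, 0.1253, 0.1756]
ee_rot: [0.002, 0.072, 0.997, 0.0]
contact_force: [0.4, -0.5, 0.5]
width: 0.0856
gripper_force: 0.0
```

```bash
python3 - <<'E'
from h import *
im=manip.get_image("wrist")
cv2.imwrite('pics/w2.png',im['image'][:,:,::-1])
togo([.661,.1262,.174])
E
```

```text
3.55 [0.66315012 0.12506601 0.17565067] tool y az 81.73681976243127 z [ 3.95623525e-03  4.60205314e-04 -9.99992068e-01] units [0.00574278 0.00202878 0.00410668] w 0.08549579616399255 [ 0.32499722  0.07795401 -0.4333571 ]
```

View pics/w2.png

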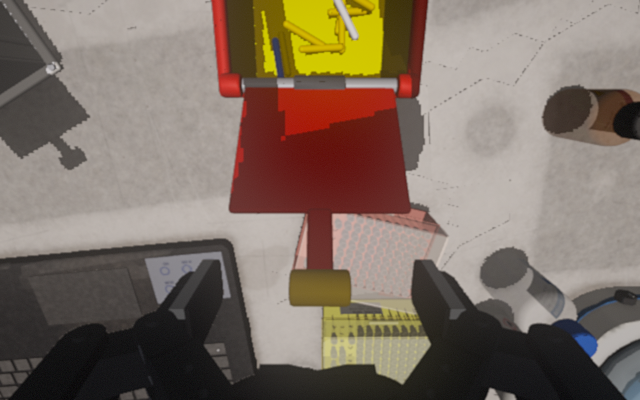

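The roller (320,287) sits centred between the fingertips (≈215 and 425), so I'll close on it.

>>> carry_out --delta_pos '[[0.004, 0.002, 0.003], [0.004, 0.002, 0.003], [0.004, 0.002, 0.003], [0.004, 0.002, 0.003], [0.004, 0.002, 0.003], [0.004, 0.002, 0.003], [0.004, 0.002, 0.003], [0.004, 0.002, 0.003], [0.004, 0.002, 0.003], [0.004, 0.002, 0.003]]' --turn '[[0, 0, 0], [0, 0, 0], [0, 0, 0], [0, 0, 0], [0, 0, 0], [0, 0, 0], [0, 0, 0], [0, 0, 0], [0, 0, 0], [0, 0, 0]]' --claw '[1, 1, 1, 1, 1, 1, 1, 1, 1, 1]' --force 50

```text
clock: 4.55
position: [0.6612, 0.1266, 0.1724]
ee_rot: [0.001, 0.072, 0.997, 0.001]
contact_force: [0.8, 5.4, 1.7]
width: 0.0254
gripper_force: 49.3
```

```bash
python3 - <<'E'
from h import *
im=manip.get_image("wrist")
cv2.imwrite('pics/w3.png',im['image'][:,:,::-1])
togo([.661,.1262,.174])
s=manip.get_state();print(s['gripper_force'])
# arc plan: grip path in tool units: xt = +toward front, z tool down
a=2.355-np.arange(1,40)*.07
a=np.append(a[a>0],0)
dx=118*(-np.cos(a)+np.cos(2.355)); dz=118*(np.sin(a)-np.sin(2.355))
for A,x,z in zip(a,-dx/400,-dz/400): print('%.2f %.3f %.3f'%(A,x,z))
E
```

```text
4.6 [0.66114764 0.12661154 0.17243671] tool y az 81.70964576677244 z [ 0.00120706  0.00196095 -0.99999735] units [ 0.00021332 -0.00106305 -0.00391068] w 0.024891975861248358 [0.87573338 4.83366172 0.72809769]
49.34460997581482
2.29 0.015 -0.014
2.21 0.031 -0.027
2.15 0.048 -0.039
2.08 0.066 -0.049
2.00 0.084 -0.059
1.94 0.103 -0.067
1.86 0.123 -0.073
1.79 0.143 -0.079
1.72 0.163 -0.083
1.65 0.184 -0.085
1.58 0.204 -0.086
1.51 0.225 -0.086
1.44 0.245 -0.084
1.38 0.266 -0.081
1.30 0.286 -0.076
1.23 0.306 -0.070
1.16 0.325 -0.062
1.09 0.343 -0.053
1.02 0.361 -0.043
0.95 0.379 -0.032
0.88 0.395 -0.019
0.81 0.411 -0.006
0.74 0.425 0.009
0.67 0.439 0.025
0.60 0.451 0.041
0.53 0.462 0.058
0.46 0.472 0.077
0.39 0.481 0.095
0.32 0.488 0.115
0.25 0.494 0.134
0.18 0.498 0.155
0.11 0.501 0.175
0.04 0.503 0.196
0.00 0.503 0.209
```

View pics/w3.png

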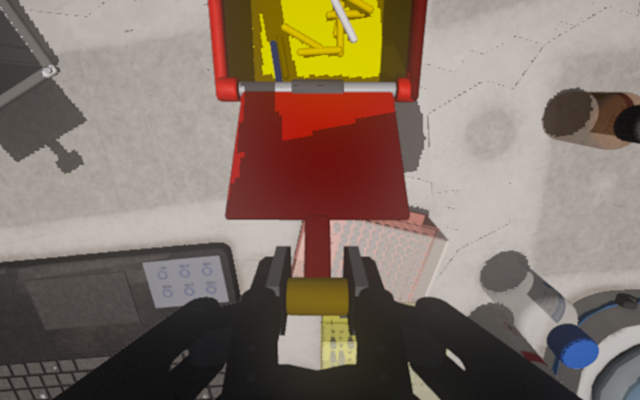

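The roller is pinched by its end faces (px (318,296), 25 mm opening, 49 N). Now the arc, first part.

>>> carry_out --delta_pos '[[0.015, 0, -0.014], [0.031, 0, -0.027], [0.048, 0, -0.039], [0.066, 0, -0.049], [0.084, 0, -0.059], [0.103, 0, -0.067], [0.123, 0, -0.073], [0.143, 0, -0.079], [0.163, 0, -0.083], [0.184, 0, -0.085], [0.204, 0, -0.086], [0.204, 0, -0.086]]' --turn '[[0, 0, 0], [0, 0, 0], [0, 0, 0], [0, 0, 0], [0, 0, 0], [0, 0, 0], [0, 0, 0], [0, 0, 0], [0, 0, 0], [0, 0, 0], [0, 0, 0], [0, 0, 0]]' --claw '[1, 1, 1, 1, 1, 1, 1, 1, 1, 1, 1, 1]'

```text
clock: 5.8
position: [0.5806, 0.1386, 0.2064]
ee_rot: [0.001, 0.072, 0.997, 0.001]
contact_force: [3.5, 6.8, -2.4]
width: 0.0252
gripper_force: 49.8
```

```bash
python3 - <<'E'
from h import *
im=manip.get_image("scene")
cv2.imwrite('pics/s1.png',cv2.resize(im['image'][130:330,150:450,::-1],(600,400)))
togo([.5805,.1375,.207])
E
```

```text
5.85 [0.58093136 0.13853929 0.20636993] tool y az 81.70972990297604 z [ 0.00295246  0.00233304 -0.99999292] units [ 0.0006884  -0.00272225 -0.00158442] w 0.025251074673390304 [ 3.01607784  6.01260707 -1.98463328]
```

View pics/s1.png

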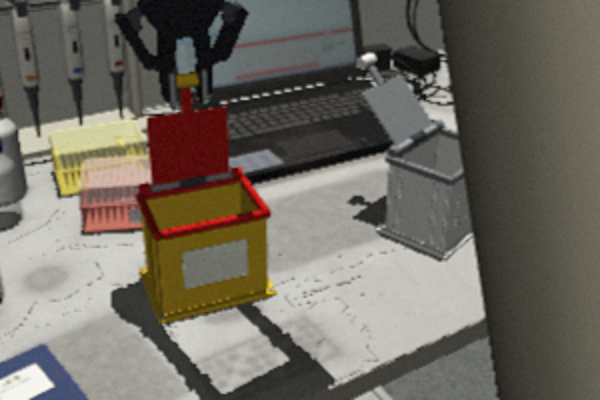

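The flap is upright, with the roller held at crop px (187,80). Forces are low and the grey flap is untouched, so I'll continue.

>>> carry_out --delta_pos '[[0.021, 0, 0], [0.041, 0, 0.002], [0.062, 0, 0.005], [0.082, 0, 0.01], [0.102, 0, 0.016], [0.121, 0, 0.024], [0.139, 0, 0.033], [0.157, 0, 0.043], [0.175, 0, 0.054], [0.191, 0, 0.067], [0.207, 0, 0.08], [0.207, 0, 0.08]]' --turn '[[0, 0, 0], [0, 0, 0], [0, 0, 0], [0, 0, 0], [0, 0, 0], [0, 0, 0], [0, 0, 0], [0, 0, 0], [0, 0, 0], [0, 0, 0], [0, 0, 0], [0, 0, 0]]' --claw '[1, 1, 1, 1, 1, 1, 1, 1, 1, 1, 1, 1]'

```text
clock: 7.05
position: [0.4997, 0.1506, 0.1748]
ee_rot: [0.002, 0.072, 0.997, 0.002]
contact_force: [3.3, 5.7, 0.1]
width: 0.0251
gripper_force: 51.9
```

>>> carry_out --delta_pos '[[0.014, 0, 0.015], [0.028, 0, 0.031], [0.04, 0, 0.047], [0.051, 0, 0.064], [0.061, 0, 0.083], [0.07, 0, 0.101], [0.077, 0, 0.121], [0.083, 0, 0.14], [0.087, 0, 0.161], [0.09, 0, 0.181], [0.092, 0, 0.202], [0.092, 0, 0.21]]' --turn '[[0, 0, 0], [0, 0, 0], [0, 0, 0], [0, 0, 0], [0, 0, 0], [0, 0, 0], [0, 0, 0], [0, 0, 0], [0, 0, 0], [0, 0, 0], [0, 0, 0], [0, 0, 0]]' --claw '[1, 1, 1, 1, 1, 1, 1, 1, 1, 1, 1, 1]'

```text
clock: 8.25
position: [0.4633, 0.156, 0.0908]
ee_rot: [0.002, 0.073, 0.997, 0.002]
contact_force: [1.5, 7.7, 2.7]
width: 0.025
gripper_force: 57.3
```

>>> carry_out --delta_pos '[[0, 0, 0.005], [0, 0, 0.01], [0, 0, 0.012], [0, 0, 0.012], [0, 0, 0.012]]' --turn '[[0, 0, 0], [0, 0, 0], [0, 0, 0], [0, 0, 0], [0, 0, 0]]' --claw '[1, 1, 1, 1, 1]'

```text
clock: 8.75
position: [0.4633, 0.156, 0.0865]
ee_rot: [0.002, 0.073, 0.997, 0.002]
contact_force: [-0.2, 8.3, 1.7]
width: 0.0251
gripper_force: 57.3
```

```bash
python3 - <<'E'
from h import *
im=manip.get_image("scene")
cv2.imwrite('pics/s2.png',cv2.resize(im['image'][130:330,150:450,::-1],(600,400)))
togo([.4635,.156,.088])
E
```

```text
8.8 [0.46331806 0.15602789 0.08645524] tool y az 81.63982733317116 z [ 0.00387009  0.00305043 -0.99998786] units [-4.73225285e-04  1.09795820e-05 -3.86030630e-03] w 0.02523767707692357 [1.28422454 7.34219301 1.6561672 ]
```

View pics/s2.png

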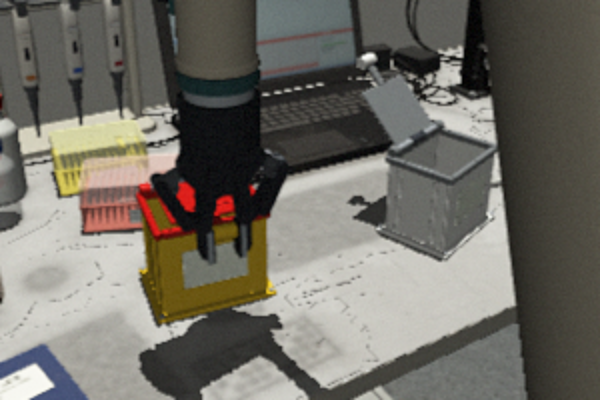

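The flap is down almost flat, roller held at crop px (225,225), grey flap still open. I'll release and lift straight up.

>>> carry_out --delta_pos '[[0, 0, 0], [0, 0, 0], [0, 0, 0], [0, 0, 0], [0, 0, 0], [0, 0, 0], [0, 0, -0.08], [0, 0, -0.2], [0, 0, -0.32], [0, 0, -0.4], [0, 0, -0.4], [0, 0, -0.4]]' --turn '[[0, 0, 0], [0, 0, 0], [0, 0, 0], [0, 0, 0], [0, 0, 0], [0, 0, 0], [0, 0, 0], [0, 0, 0], [0, 0, 0], [0, 0, 0], [0, 0, 0], [0, 0, 0]]' --claw '[-1, -1, -1, -1, -1, -1, -1, -1, -1, -1, -1, -1]'

```text
clock: 10.0
position: [0.4616, 0.1545, 0.2461]
ee_rot: [0.001, 0.072, 0.997, 0.0]
contact_force: [-0.6, -1.3, -0.9]
width: 0.0854
gripper_force: 0.0
```

```bash
python3 - <<'E'
from h import *
im=manip.get_image("scene")
cv2.imwrite('pics/s3.png',cv2.resize(im['image'][130:330,150:450,::-1],(600,400)))
for c in('scene','wrist'):
    for d in manip.place_of(c,"sharps_grip")[:2] if (c=='scene' or manip.get_image(c)) else []:print(c,d)
im,w,h=cloud('wrist')
H=h[...,0];m=((H<8)|(H>172))&(h[...,1]>130)&(abs(w[...,0]-.53)<.1)&(abs(w[...,1]-.145)<.1)&(w[...,2]>.108)
f=w[m];n=np.linalg.svd(f-f.mean(0),full_matrices=False)[2][2];print(len(f),f.mean(0),n)
togo([0,0,0])
E
```

```text
scene {'point': [0.4694, 0.1593, 0.108], 'score': 0.69}
wrist {'point': [0.4591, 0.1593, 0.111], 'score': 0.92}
7854 [0.53360472 0.14420989 0.11400553] [ 0.01291297 -0.0022465  -0.9999141 ]
10.25 [0.46080908 0.15438302 0.24414878] tool y az 81.70368870081617 z [-3.18234739e-03 -5.60491247e-04 -9.99994779e-01] units [ 1.08239657 -0.54752768  0.61425122] w 0.08511793685191564 [ 0.54961507 -0.30234789  0.42193291]
```

View pics/s3.png

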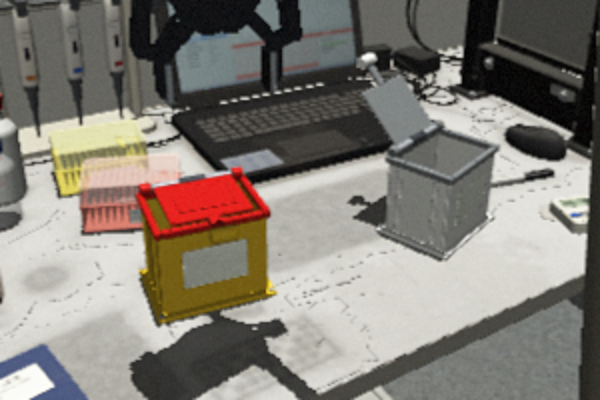

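The red flap lies flat (tilt about 0.013 rad, crop px (205,200)), the grey flap is still open, and the gripper is clear.

```bash
python3 -c "
from rig import manip
print(manip.sign_off())"
```

```text
the job is handed in; nothing more can be done
None
```

The sharps bin's red flap was held all the way down, is shut flat (about 0.01 rad) and released; the waste bin's flap still stands open, and the job was handed in just after 10 s on the robot's clock (verdict not shown).

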